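# Seat the four-tongued earring comb in its slotted box

### The job

Put the wooden earring comb with four tongues away in the slotted wooden box: lower it gently, do not drop it, so that each tongue goes into its own compartment and the comb sits fully home and level with its bar on the box's dividers. Then let go; leave the similar comb with three tongues standing where it is.

Things in the scene. Friction and masses are not known exactly. Their poses are not given: they have to be found in the camera images.
- comb4: Light wood comb, FOUR tongues, 0.14 kg, loose, standing on its tongues. Origin: centre of its underside; z up, y along the row. Bar 132 (y) x 16 (x), z 40-50 mm. Tongues z 0-40 at y = -54, -18, 18, 54, each 8 (y) x 40 (x), so they show past the bar from above; 2.5 mm studs on them. Grip rib on the bar: 16 (x) x 60 (y), z 50-84; pinch it across x from above. Same after a half turn.
- comb3: The similar comb, to be left alone: same wood, bar, rib and overall size, but only THREE tongues, at y = -54, 0, 54 mm. Same origin and axes as the other; stands loose on the bench. Its middle tongue would strike the box's middle divider.
- box: Open box of darker wood, fixed. Origin: centre of its underside, on the bench; z up, y along its row. 78 (x) x 152 (y) x 50 mm high; walls and dividers 8 thick, full height; floor 5. Four compartments at y = -54, -18, 18, 54, each 28 (y) x 62 (x), 45 deep: 10 mm play each way. Comb home: bar on the dividers, its origin 10 mm above the box's. Other objects stand clear, at the bench's edges.
Not all that is in view belongs to the job. Leave any pink, purple or red look-alike of the comb4 alone.

How it is judged:
By the outcome, as a careful person would: the job done as asked, in the order asked, and still so for the second after the job is handed in, with the robot touching nothing.
It also fails if it takes over 38 s, if anything falls off the work surface, if the arm or the gripper's body presses on something with over 40 N, if the wrist force passes 120 N, or if a joint passes its speed limit or range.

### The arm

A 6-joint arm with a two-finger parallel gripper is mounted at the origin on the work surface. World frame = base frame: x ahead of the robot, y to its left, z up, the work surface at z = 0. Lengths are in m, angles in rad, forces in N, time in s.
With the tool pointing down it reaches from about 0.4 to 0.825 m from the base axis. Payload 7 kg.
Tool frame: the origin (TCP) lies midway between the tips of the shut fingers; the grasp point (between the pads) lies hold_point_z behind it (hold_point_z is the distance from the TCP to the grasp point, in m); z points along the fingers, y is the line along which they close (so a half turn about z gives the same grasp; the last joint's range is limited). The gripper opens to 88 mm and grips with 3 to 60 N. Pads are 19 mm wide; open, the fingers measure 130 mm over their backs; the gripper's body (78 mm by 193 mm) begins 47 mm behind the grasp point.
Start: joints at [1.591, 0.359, 0.012, 0, -1.224, -0.288], TCP at [0.179, 0.651, 0.227] pointing down, gripper open.
Joint ranges: [-3.07, 3.07], [-1.43, 2.12], [-1.02, 1.25], [-3.03, 1.67], [-3.05, -0], [-3.03, 3.03]. Speed limits (rad/s): [2.39, 2.39, 3.01, 3.14, 3.14, 3.14].

### API

Orientations are given as [roll, pitch, yaw] about the fixed x, y, z axes, in that order (R = Rz(yaw) Ry(pitch) Rx(roll)).
In Python, from station import * gives the robot as it stands.
- The arm moves only by the tool apply_moves, never from a script. Its argument "steps" is a list of rows, each an object with "translation": the shift along the world's x, y, z scaled (see below), a list of three; "rotation": the turn, a rotation vector about the world's x, y, z scaled (see below), a list of three. A call has exactly 10 rows; each row is the pose to reach, as a shift and turn from the pose commanded when the call began; what a row does not reach only later rows make up. The controller multiplies each number of a shift by 250 mm and each number of a turn by 30 degrees. A row lasts 1/12 s, in which the tool goes at most 41.7 mm and 7.16 degrees, less where a joint would pass 70% of its speed; a pose out of reach is approached as far as the arm can. A call with a number of a shift or a turn outside -1 to 1 is refused whole. A call with a gripper value outside its range is refused whole. "jaw" is the closure, from -1 (fully open) to 1 (shut), so that 0 is half open, set as the call begins (left out, the last holds). The fingers move at their own pace and stop on an object; "newtons" is the grip in N (left out, the last holds). Time passes only in rows, so rows that repeat a pose let the fingers close, or fill a call up. It gives the time, the measured TCP pose, the force, the opening and the grip force at its end, in the units of the state.
- get_state(): the state, without advancing time (a new reading comes with each control period).
- grab_frame(name): name is "scene" or "top" or "wrist"; returns the picture (480x640x3 uint8, blue, green, red); there is no depth.
- camera_model(name): a dict with "fx", "fy", "cx", "cy" (pixels), "k1" (the pictures are not rectified: a ray, as slopes to the right and down, at radius r is drawn at 1 + k1 r^2 times it, then the intrinsics apply), "xyz" and "rotation" of the camera in the world. Camera axes: x right, y down, z forward; pixel columns grow to the right and rows downward; lengths in m; the calibration is good to about 2 mm. A picture is of the moment at which its call begins: read the wrist's pose just before it. camera_model takes no time and is no camera call; for the wrist camera it gives the pose at the moment of the call.
- job_done(): hands the job in; it is judged then, once.
The state is a dict: "t": time; "q": joint angles; "qd": joint speeds; "joint_efforts": joint torques, N m; "eef_pos": TCP position; "ee_rot": TCP orientation; "force": force on the tool from outside, world axes, zero at the start; "moment": the same for the moment, N m; "width": finger opening in m; "gripper_force": force on a finger pad.
Only numpy, scipy, OpenCV 4.12 (cv2) and the standard library are available. Lean on these libraries where they do the work, as an engineer would, in place of code of your own. Each camera call takes 0.05 s, during which the arm holds its last target. There are 200 camera calls.

## Working session

There is one attempt and no reset: what is moved stays moved. The work goes in short steps, Python scripts to look and compute and a tool call to move; the robot and the scene stay as the last step left them, time stands still between calls to the robot, and variables do not carry over. Pictures are saved under pics/ and viewed, at most 10 in all, crops included, and the job is handed in when it is done.

Besides the shell and the picture viewer there is one more tool, called after "Call:" by a JSON object that holds its "name" and its "arguments". apply_moves: Moves the arm, as the interface text tells. Shifts and turns lie within -1 to 1; 1 stands for 250 mm of shift or 30 degrees of turn. Its arguments: {"type":"object","properties":{"steps":{"type":"array"},"jaw":{"type":"number"},"newtons":{"type":"number"}},"required":["steps"]}

```bash
mkdir -p pics; cat > h.py <<'E'
from station import *
import numpy as np, cv2
def Rm(m):
    r=np.array(m["rotation"],float)
    if r.shape==(3,3): return r
    from scipy.spatial.transform import Rotation as R
    return R.from_euler('xyz',r).as_matrix()
def px2w(m,pts,z):
    K=np.array([[m["fx"],0,m["cx"]],[0,m["fy"],m["cy"]],[0,0,1]])
    u=cv2.undistortPoints(np.array(pts,float).reshape(-1,1,2),K,np.array([m["k1"],0,0,0.]))[:,0]
    d=np.c_[u,np.ones(len(u))]@Rm(m).T; o=np.array(m["xyz"])
    return o+d*((z-o[2])/d[:,2])[:,None]
E
python3 - <<'E'
from h import *
for n in("top","scene"):
    print(n,camera_model(n)); cv2.imwrite(f"pics/{n}0.png",grab_frame(n))
s=get_state();print(s); 
import station; print([k for k in dir(station) if k[0]!='_'])
E
```

```text
top {'fx': 437.95094704721566, 'fy': 437.95094704721566, 'cx': 313.65429734524923, 'cy': 234.65275068793557, 'k1': -0.05598826376792145, 'xyz': array([0.38229747, 0.02864509, 0.79724386]), 'rotation': array([-3.0054165 , -0.00761498, -1.56452498])}
scene {'fx': 592.6383442070896, 'fy': 592.6383442070896, 'cx': 314.5511461120076, 'cy': 246.95857211844182, 'k1': -0.1039735707042383, 'xyz': array([0.99888838, 0.61682998, 0.95658249]), 'rotation': array([-2.43437718, -0.00913686,  2.43546459])}
{'t': 0.1, 'q': array([ 1.59110867e+00,  3.59306298e-01,  1.11469295e-02, -2.78412938e-04,
       -1.22408876e+00, -2.88091154e-01]), 'qd': array([-0.00021968, -0.00147751,  0.00434058,  0.00242292, -0.00013391,
        0.00076965]), 'joint_efforts': array([-1.44786747e-03, -5.84162128e+01,  2.93752402e+01,  7.01555774e+00,
        1.01444384e-02, -4.80595770e-05]), 'eef_pos': array([0.17852524, 0.65051576, 0.22572605]), 'ee_rot': array([ 3.14012631e+00, -1.61570289e-04, -2.67873487e-01]), 'force': array([-0.37446477, -0.11044824,  0.10744147]), 'moment': array([-0.01626254, -0.03527072, -0.05153524]), 'gripper_force': 0.0, 'width': 0.0877115317201859}
['Unreachable', 'camera_model', 'get_state', 'grab_frame', 'hold_point_z', 'job_done']
```

View pics/top0.png

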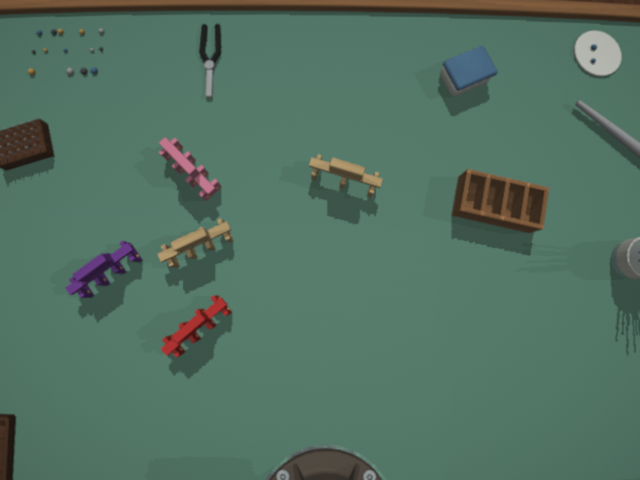

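View pics/scene0.png

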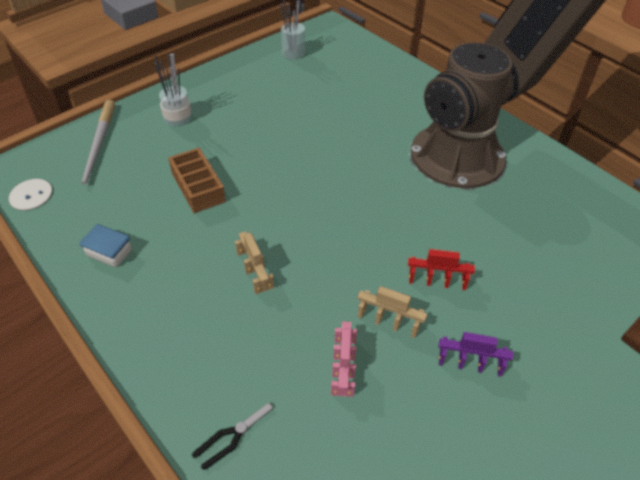

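The top view shows comb4 (four tongues, light wood) at about (195,243), comb3 at (345,173) and the box at (503,201). The pink, purple and red look-alikes surround comb4.

```bash
python3 - <<'E'
from h import *
i=cv2.imread("pics/top0.png")
a=cv2.resize(i[205:280,145:245],None,fx=6,fy=6,interpolation=cv2.INTER_CUBIC)[:300]
a=cv2.resize(i[212:272,145:245],(600,360)[:2],interpolation=cv2.INTER_CUBIC)
b=cv2.resize(i[165:237,448:552],(624,432),interpolation=cv2.INTER_CUBIC)
cv2.imwrite("pics/c1.png",cv2.resize(i[212:272,145:245],(800,480),interpolation=cv2.INTER_CUBIC))
cv2.imwrite("pics/c2.png",cv2.resize(i[165:237,448:552],(780,540),interpolation=cv2.INTER_CUBIC))
m=camera_model("top")
print(px2w(m,[[161,258],[231,230]],.05),px2w(m,[[195,243]],.084),px2w(m,[[503,201]],.05))
E
```

```text
[[0.44234133 0.28548205 0.05      ]
 [0.49178532 0.16628436 0.05      ]] [[0.46479577 0.21868807 0.084     ]] [[ 0.54716193 -0.31044666  0.05      ]]
```

View pics/c1.png

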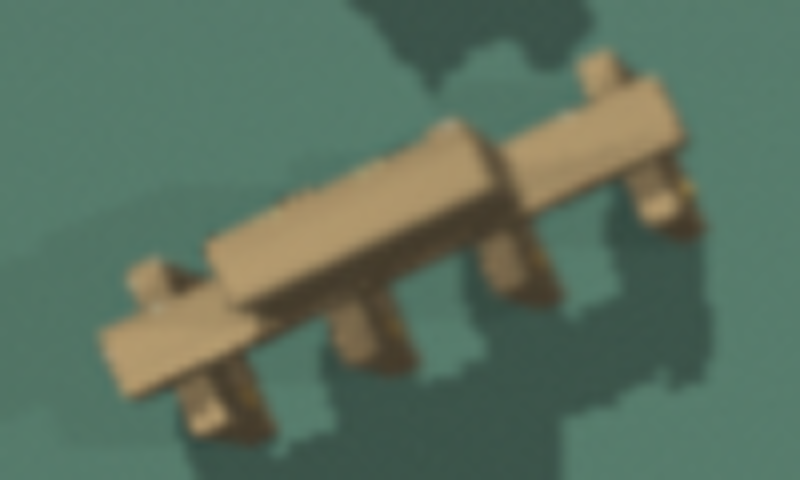

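View pics/c2.png

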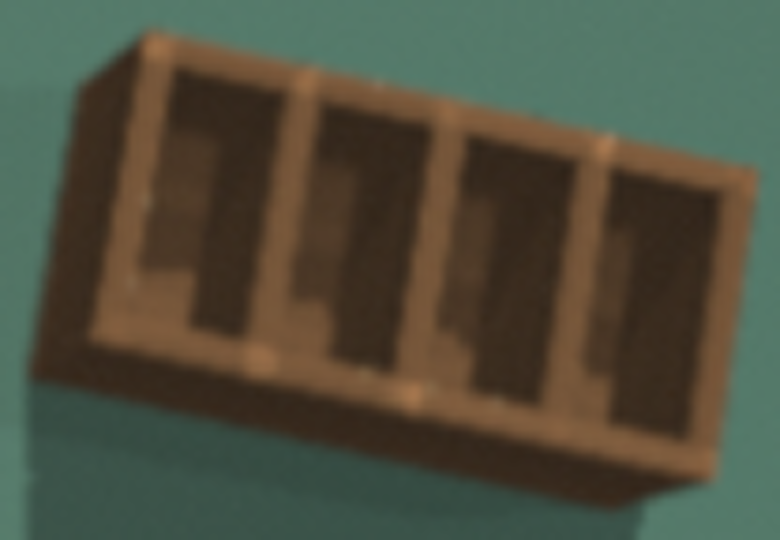

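Comb4's bar-top corners are at crop (100,335), (125,398), (657,77) and (688,138), and its rib top runs from (208,245) to (497,188). The box rim corners are at crop (150,35), (758,175), (712,480) and (90,340).

```bash
python3 - <<'E'
from h import *
m=camera_model("top")
f=lambda p,s,o,z:px2w(m,(np.array(p)+.5)/s+np.array(o)-.5,z)[:,:2]
bar=f([[100,335],[125,398],[657,77],[688,138]],8,(145,212),.05)
rib=f([[208,245],[235,305],[455,120],[497,188]],8,(145,212),.084)
box=f([[150,35],[90,340],[758,175],[712,480]],7.5,(448,165),.05)
for n,b in(("bar",bar),("rib",rib),("box",box)):
    d=(b[:2].mean(0)-b[2:].mean(0)); w=b[0]-b[1]+b[2]-b[3]
    print(n,b.mean(0),"len",np.hypot(*d),"wid",np.hypot(*w)/2,"yang(row dir vs +y)",np.degrees(np.arctan2(-d[0],d[1])),"xdir",np.degrees(np.arctan2(w[1],w[0])))
s=get_state();print(hold_point_z,s["eef_pos"],np.degrees(s["ee_rot"]))
from scipy.spatial.transform import Rotation as R
print(R.from_euler('xyz',s["ee_rot"]).as_matrix().round(3)); print(camera_model("wrist"))
E
```

```text
bar [0.47194367 0.23017854] len 0.13197839774099177 wid 0.014960775321223042 yang(row dir vs +y) 25.640884220374428 xdir 26.392991914207172
rib [0.47239598 0.23034246] len 0.05756370301930003 wid 0.015322959836695065 yang(row dir vs +y) 26.28720859302666 xdir 30.35155724965612
box [ 0.55127238 -0.31399745] len 0.1503649962864885 wid 0.07565556779975643 yang(row dir vs +y) -12.267860210322063 xdir -13.04455795584239
0.0188 [0.17852524 0.65051576 0.22572605] [ 1.79915985e+02 -9.25729564e-03 -1.53480202e+01]
[[ 0.964 -0.265 -0.   ]
 [-0.265 -0.964 -0.001]
 [ 0.     0.001 -1.   ]]
{'fx': 421.8889465383167, 'fy': 421.8889465383167, 'cx': 327.1745163234057, 'cy': 235.24048910554836, 'k1': -0.05925670107563859, 'xyz': array([0.25172815, 0.62969248, 0.38425681]), 'rotation': array([ 2.85769341e+00, -1.75404526e-03, -1.83872826e+00])}
```

Call:
{"name": "apply_moves", "arguments": {"steps": [{"translation":[0.07,-0.1,0],"rotation":[0,0,-0.1]},{"translation":[0.14,-0.2,0],"rotation":[0,0,-0.2]},{"translation":[0.21,-0.3,0],"rotation":[0,0,-0.3]},{"translation":[0.28,-0.4,0],"rotation":[0,0,-0.4]},{"translation":[0.35,-0.5,0],"rotation":[0,0,-0.5]},{"translation":[0.42,-0.6,0],"rotation":[0,0,-0.6]},{"translation":[0.49,-0.7,0],"rotation":[0,0,-0.7]},{"translation":[0.56,-0.8,0],"rotation":[0,0,-0.8]},{"translation":[0.63,-0.9,0],"rotation":[0,0,-0.9]},{"translation":[0.7,-1,0],"rotation":[0,0,-1]}], "jaw": 0}}

```text
t: 0.93
eef_pos: [0.3541, 0.3994, 0.2264]
ee_rot: [3.141, -0.0, -0.794]
force: [0.7, -0.1, 0.4]
width: 0.0437
gripper_force: 0.0
```

Call:
{"name": "apply_moves", "arguments": {"steps": [{"translation":[0.06,-0.085,-0.02],"rotation":[0,0,-0.08]},{"translation":[0.12,-0.17,-0.05],"rotation":[0,0,-0.16]},{"translation":[0.18,-0.26,-0.07],"rotation":[0,0,-0.24]},{"translation":[0.24,-0.35,-0.1],"rotation":[0,0,-0.32]},{"translation":[0.3,-0.43,-0.12],"rotation":[0,0,-0.4]},{"translation":[0.36,-0.52,-0.14],"rotation":[0,0,-0.48]},{"translation":[0.42,-0.61,-0.17],"rotation":[0,0,-0.56]},{"translation":[0.47,-0.68,-0.19],"rotation":[0,0,-0.63]},{"translation":[0.47,-0.68,-0.19],"rotation":[0,0,-0.63]},{"translation":[0.47,-0.68,-0.19],"rotation":[0,0,-0.63]}]}}

```text
t: 1.77
eef_pos: [0.4713, 0.2297, 0.1784]
ee_rot: [3.14, -0.0, -1.123]
force: [-0.5, 0.7, 0.2]
width: 0.0437
gripper_force: 0.0
```

```bash
python3 - <<'E'
from h import *
m=camera_model("wrist");s=get_state();i=grab_frame("wrist");cv2.imwrite("pics/w1.png",i)
print(s["eef_pos"],np.degrees(s["ee_rot"]),{k:np.array(v).tolist() for k,v in m.items()})
import json;json.dump({k:np.array(v).tolist() for k,v in m.items()},open("w1.json","w"))
E
```

```text
[0.47126657 0.22970109 0.17842874] [ 1.79924139e+02 -2.09010617e-02 -6.43686211e+01] {'fx': 421.8889465383167, 'fy': 421.8889465383167, 'cx': 327.1745163234057, 'cy': 235.24048910554836, 'k1': -0.05925670107563859, 'xyz': [0.5043865713041231, 0.1606098050969249, 0.3369746778681534], 'rotation': [2.8582442288957735, -0.0017381109705425501, -2.694244341312463]}
```

View pics/w1.png

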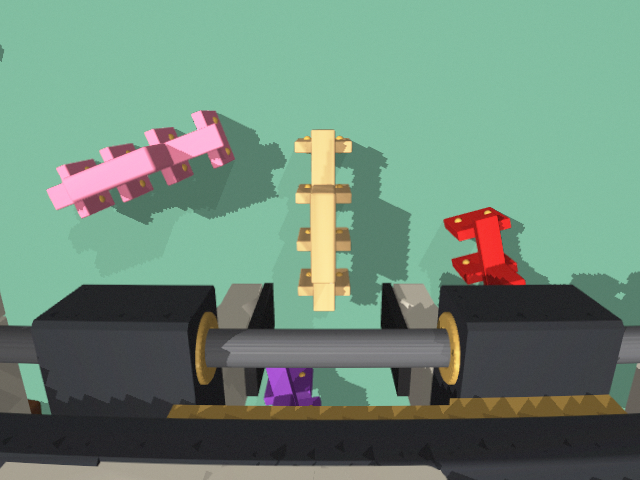

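Wrist view: comb4's bar ends are at (312–335,130) and (314–334,310), well aligned and between the fingers. Pink and red are clear of the fingers.

```bash
python3 - <<'E'
from h import *
import json;m=json.load(open("w1.json"))
p=px2w(m,[[323.5,130],[324,310]],.05)[:,:2];d=p[0]-p[1]
print(p,p.mean(0),np.hypot(*d),np.degrees(np.arctan2(d[1],d[0])))
E
```

```text
[[0.50141185 0.17128676]
 [0.44472219 0.28930503]] [0.47306702 0.23029589] 0.1309275776044906 -64.3428604760043
```

Call:
{"name": "apply_moves", "arguments": {"steps": [{"translation":[0.006,0,-0.08],"rotation":[0,0,0]},{"translation":[0.006,0,-0.16],"rotation":[0,0,0]},{"translation":[0.006,0,-0.24],"rotation":[0,0,0]},{"translation":[0.006,0,-0.32],"rotation":[0,0,0]},{"translation":[0.006,0,-0.38],"rotation":[0,0,0]},{"translation":[0.006,0,-0.43],"rotation":[0,0,0]},{"translation":[0.006,0,-0.47],"rotation":[0,0,0]},{"translation":[0.006,0,-0.5],"rotation":[0,0,0]},{"translation":[0.006,0,-0.5],"rotation":[0,0,0]},{"translation":[0.006,0,-0.5],"rotation":[0,0,0]}]}}

```text
t: 2.65
eef_pos: [0.4726, 0.2313, 0.0542]
ee_rot: [3.141, -0.0, -1.121]
force: [-0.7, 0.2, -0.3]
width: 0.0439
gripper_force: 0.0
```

Call:
{"name": "apply_moves", "arguments": {"steps": [{"translation":[0,0,0],"rotation":[0,0,0]},{"translation":[0,0,0],"rotation":[0,0,0]},{"translation":[0,0,0],"rotation":[0,0,0]},{"translation":[0,0,0],"rotation":[0,0,0]},{"translation":[0,0,0],"rotation":[0,0,0]},{"translation":[0,0,0],"rotation":[0,0,0]},{"translation":[0,0,0],"rotation":[0,0,0]},{"translation":[0,0,0],"rotation":[0,0,0]},{"translation":[0,0,0],"rotation":[0,0,0]},{"translation":[0,0,0],"rotation":[0,0,0]}], "jaw": 1, "newtons": 25}}

```text
t: 3.48
eef_pos: [0.4728, 0.231, 0.0543]
ee_rot: [-3.141, -0.0, -1.121]
force: [0.4, 0.1, 2.8]
width: 0.0156
gripper_force: 25.0
```

Gripped at 15.6 mm. Next I lift by 135 mm.

Call:
{"name": "apply_moves", "arguments": {"steps": [{"translation":[0,0,0.02],"rotation":[0,0,0]},{"translation":[0,0,0.06],"rotation":[0,0,0]},{"translation":[0,0,0.12],"rotation":[0,0,0]},{"translation":[0,0,0.2],"rotation":[0,0,0]},{"translation":[0,0,0.28],"rotation":[0,0,0]},{"translation":[0,0,0.36],"rotation":[0,0,0]},{"translation":[0,0,0.43],"rotation":[0,0,0]},{"translation":[0,0,0.49],"rotation":[0,0,0]},{"translation":[0,0,0.53],"rotation":[0,0,0]},{"translation":[0,0,0.54],"rotation":[0,0,0]}]}}

```text
t: 4.32
eef_pos: [0.4732, 0.2314, 0.1914]
ee_rot: [-3.138, 0.001, -1.121]
force: [-0.3, 0.1, -2.2]
width: 0.016
gripper_force: 25.0
```

Call:
{"name": "apply_moves", "arguments": {"steps": [{"translation":[0.005,-0.04,0],"rotation":[0,0,-0.02]},{"translation":[0.015,-0.12,0],"rotation":[0,0,-0.06]},{"translation":[0.03,-0.22,0],"rotation":[0,0,-0.12]},{"translation":[0.045,-0.33,0],"rotation":[0,0,-0.18]},{"translation":[0.06,-0.44,0],"rotation":[0,0,-0.25]},{"translation":[0.075,-0.55,0],"rotation":[0,0,-0.32]},{"translation":[0.09,-0.66,0],"rotation":[0,0,-0.39]},{"translation":[0.105,-0.77,0],"rotation":[0,0,-0.46]},{"translation":[0.12,-0.88,0],"rotation":[0,0,-0.53]},{"translation":[0.14,-1,0],"rotation":[0,0,-0.6]}]}}

```text
t: 5.15
eef_pos: [0.5065, -0.0208, 0.188]
ee_rot: [3.14, 0.0, -1.438]
force: [0.3, 0.1, -1.7]
width: 0.0158
gripper_force: 25.0
```

Call:
{"name": "apply_moves", "arguments": {"steps": [{"translation":[0.015,-0.11,0],"rotation":[0,0,-0.06]},{"translation":[0.03,-0.22,0],"rotation":[0,0,-0.12]},{"translation":[0.045,-0.33,0],"rotation":[0,0,-0.18]},{"translation":[0.065,-0.44,0],"rotation":[0,0,-0.24]},{"translation":[0.08,-0.54,0],"rotation":[0,0,-0.3]},{"translation":[0.095,-0.63,0],"rotation":[0,0,-0.36]},{"translation":[0.11,-0.71,0],"rotation":[0,0,-0.42]},{"translation":[0.12,-0.77,0],"rotation":[0,0,-0.47]},{"translation":[0.125,-0.8,0],"rotation":[0,0,-0.5]},{"translation":[0.125,-0.8,0],"rotation":[0,0,-0.5]}]}}

```text
t: 5.98
eef_pos: [0.538, -0.2205, 0.1876]
ee_rot: [3.139, -0.0, -1.7]
force: [-0.3, -0.4, -0.8]
width: 0.016
gripper_force: 25.0
```

```bash
python3 - <<'E'
from h import *
m=camera_model("wrist");s=get_state();i=grab_frame("wrist");cv2.imwrite("pics/w2.png",i)
print(s["eef_pos"],np.degrees(s["ee_rot"]))
import json;json.dump({k:np.array(v).tolist() for k,v in m.items()},open("w2.json","w"))
E
```

```text
[ 0.53798806 -0.22054559  0.18764671] [ 1.79859731e+02 -3.26347672e-03 -9.74159244e+01]
```

View pics/w2.png

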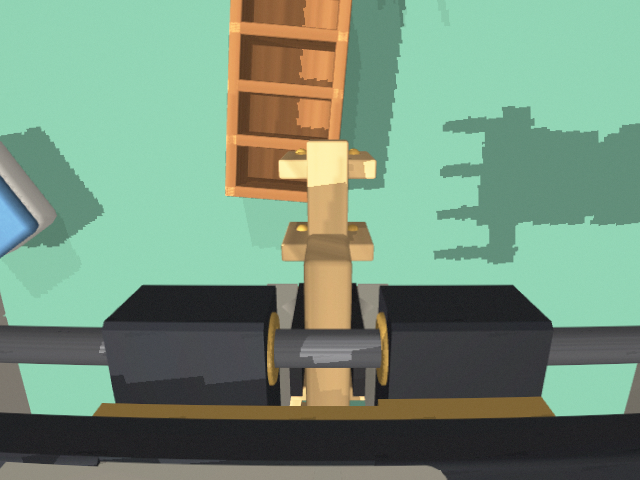

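Wrist view: the comb is held straight. The box's near-left rim corner is at (227,195), and the dividers run (230,139)–(331,147), (230,87)–(341,95) and (231,29)–(348,38).

```bash
python3 - <<'E'
from h import *
import json;m=json.load(open("w2.json"))
p=px2w(m,[[231,139],[335,147],[231,87],[341,95],[232,29],[348,38],[227,195]],.05)[:,:2]
c=(p[0:6:2]+p[1:6:2])/2;d=c[2]-c[0]
w=p[1:6:2]-p[0:6:2]
print(c,np.hypot(*d),"row ang",np.degrees(np.arctan2(d[1],d[0])),np.hypot(w[:,0],w[:,1]),np.degrees(np.arctan2(w[:,1],w[:,0])))
th=np.radians(-12.4);R=np.array([[np.cos(th),-np.sin(th)],[np.sin(th),np.cos(th)]])
print(p[6],"box from corner",p[6]-R@[.039,.076])
# held comb: far bar end top, z = .05+.134
b=px2w(m,[[327,142]],.05+.1335)[0];print("comb far end",b)
E
```

```text
[[ 0.56079195 -0.28064775]
 [ 0.55348956 -0.31435336]
 [ 0.5454569  -0.34964125]] 0.07067721239015166 row ang -102.5313148467507 [0.07191537 0.07384709 0.07563393] [168.08142738 168.36955075 168.15729273]
[ 0.60619187 -0.24990006] box from corner [ 0.55178177 -0.31575247]
comb far end [ 0.52983614 -0.28600934  0.1835    ]
```

Call:
{"name": "apply_moves", "arguments": {"steps": [{"translation":[0.005,-0.03,0],"rotation":[0,0,-0.02]},{"translation":[0.013,-0.09,0],"rotation":[0,0,-0.05]},{"translation":[0.023,-0.16,0],"rotation":[0,0,-0.08]},{"translation":[0.034,-0.24,-0.02],"rotation":[0,0,-0.11]},{"translation":[0.043,-0.3,-0.06],"rotation":[0,0,-0.14]},{"translation":[0.05,-0.35,-0.11],"rotation":[0,0,-0.167]},{"translation":[0.054,-0.376,-0.16],"rotation":[0,0,-0.167]},{"translation":[0.054,-0.376,-0.2],"rotation":[0,0,-0.167]},{"translation":[0.054,-0.376,-0.22],"rotation":[0,0,-0.167]},{"translation":[0.054,-0.376,-0.22],"rotation":[0,0,-0.167]}]}}

```text
t: 6.87
eef_pos: [0.5512, -0.3122, 0.1319]
ee_rot: [3.138, 0.0, -1.784]
force: [-0.4, 0.1, -1.1]
width: 0.0159
gripper_force: 25.0
```

```bash
python3 - <<'E'
from h import *
m=camera_model("wrist");s=get_state();i=grab_frame("wrist");t=grab_frame("top")
print(s["eef_pos"],np.degrees(s["ee_rot"]))
cv2.imwrite("pics/w3.png",np.hstack([i[100:420,170:490],cv2.resize(t[130:260,430:580],None,fx=2.46,fy=2.46)[:320]]))
E
```

```text
[ 0.55124566 -0.31217091  0.13185247] [ 1.79800813e+02  2.77169943e-02 -1.02239367e+02]
```

View pics/w3.png

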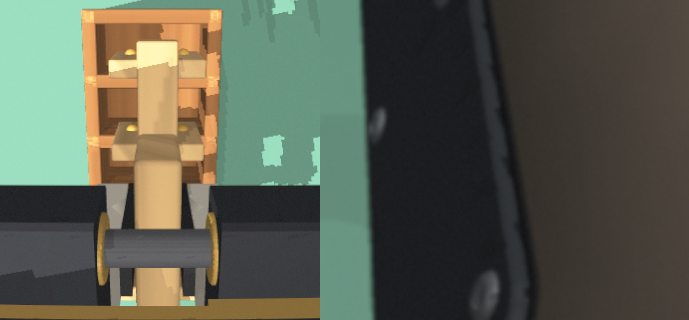

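The comb is aligned over the box, with the tongues over their compartments. Next I lower it to about 5 mm short.

Call:
{"name": "apply_moves", "arguments": {"steps": [{"translation":[0,-0.008,-0.015],"rotation":[0,0,0]},{"translation":[0,-0.008,-0.04],"rotation":[0,0,0]},{"translation":[0,-0.008,-0.07],"rotation":[0,0,0]},{"translation":[0,-0.008,-0.1],"rotation":[0,0,0]},{"translation":[0,-0.008,-0.13],"rotation":[0,0,0]},{"translation":[0,-0.008,-0.16],"rotation":[0,0,0]},{"translation":[0,-0.008,-0.19],"rotation":[0,0,0]},{"translation":[0,-0.008,-0.22],"rotation":[0,0,0]},{"translation":[0,-0.008,-0.24],"rotation":[0,0,0]},{"translation":[0,-0.008,-0.25],"rotation":[0,0,0]}]}}

```text
t: 7.8
eef_pos: [0.5519, -0.3149, 0.0704]
ee_rot: [3.14, 0.0, -1.785]
force: [0.4, 0.3, -1.5]
width: 0.0158
gripper_force: 25.0
```

Call:
{"name": "apply_moves", "arguments": {"steps": [{"translation":[0,0,-0.004],"rotation":[0,0,0]},{"translation":[0,0,-0.008],"rotation":[0,0,0]},{"translation":[0,0,-0.012],"rotation":[0,0,0]},{"translation":[0,0,-0.015],"rotation":[0,0,0]},{"translation":[0,0,-0.018],"rotation":[0,0,0]},{"translation":[0,0,-0.02],"rotation":[0,0,0]},{"translation":[0,0,-0.022],"rotation":[0,0,0]},{"translation":[0,0,-0.023],"rotation":[0,0,0]},{"translation":[0,0,-0.024],"rotation":[0,0,0]},{"translation":[0,0,-0.024],"rotation":[0,0,0]}]}}

```text
t: 8.63
eef_pos: [0.5523, -0.3151, 0.0655]
ee_rot: [3.142, -0.0, -1.785]
force: [-0.1, 0.3, -1.4]
width: 0.0157
gripper_force: 25.0
```

Call:
{"name": "apply_moves", "arguments": {"steps": [{"translation":[0,0,-0.001],"rotation":[0,0,0]},{"translation":[0,0,-0.002],"rotation":[0,0,0]},{"translation":[0,0,-0.003],"rotation":[0,0,0]},{"translation":[0,0,-0.004],"rotation":[0,0,0]},{"translation":[0,0,-0.005],"rotation":[0,0,0]},{"translation":[0,0,-0.006],"rotation":[0,0,0]},{"translation":[0,0,-0.006],"rotation":[0,0,0]},{"translation":[0,0,-0.006],"rotation":[0,0,0]},{"translation":[0,0,-0.006],"rotation":[0,0,0]},{"translation":[0,0,-0.006],"rotation":[0,0,0]}]}}

```text
t: 9.47
eef_pos: [0.5524, -0.3151, 0.0643]
ee_rot: [-3.141, -0.0, -1.785]
force: [-1.9, 1.2, 3.1]
width: 0.0162
gripper_force: 25.0
```

It touches at the expected height (.0643) with about 4 N. I release now.

Call:
{"name": "apply_moves", "arguments": {"steps": [{"translation":[0,0,0],"rotation":[0,0,0]},{"translation":[0,0,0],"rotation":[0,0,0]},{"translation":[0,0,0],"rotation":[0,0,0]},{"translation":[0,0,0],"rotation":[0,0,0]},{"translation":[0,0,0],"rotation":[0,0,0]},{"translation":[0,0,0],"rotation":[0,0,0]},{"translation":[0,0,0],"rotation":[0,0,0]},{"translation":[0,0,0],"rotation":[0,0,0]},{"translation":[0,0,0],"rotation":[0,0,0]},{"translation":[0,0,0],"rotation":[0,0,0]}], "jaw": 0, "newtons": 5}}

```text
t: 10.3
eef_pos: [0.5524, -0.3151, 0.0641]
ee_rot: [-3.142, -0.0, -1.785]
force: [-0.4, -0.6, -0.4]
width: 0.0442
gripper_force: 0.0
```

Call:
{"name": "apply_moves", "arguments": {"steps": [{"translation":[0,0,0.03],"rotation":[0,0,0]},{"translation":[0,0,0.08],"rotation":[0,0,0]},{"translation":[0,0,0.15],"rotation":[0,0,0]},{"translation":[0,0,0.23],"rotation":[0,0,0]},{"translation":[0,0,0.31],"rotation":[0,0,0]},{"translation":[0,0.08,0.38],"rotation":[0,0,0]},{"translation":[0,0.18,0.44],"rotation":[0,0,0]},{"translation":[0,0.28,0.48],"rotation":[0,0,0]},{"translation":[0,0.36,0.5],"rotation":[0,0,0]},{"translation":[0,0.4,0.5],"rotation":[0,0,0]}]}}

```text
t: 11.13
eef_pos: [0.5532, -0.2134, 0.1915]
ee_rot: [-3.138, 0.0, -1.783]
force: [0.2, -0.7, 0.1]
width: 0.0439
gripper_force: 0.0
```

```bash
python3 - <<'E'
from h import *
i=grab_frame("wrist");t=grab_frame("scene")
cv2.imwrite("pics/w4.png",np.hstack([i[0:300,150:450],cv2.resize(t[120:270,140:290],None,fx=2,fy=2,interpolation=cv2.INTER_CUBIC)]))
E
```

```text
(no output)
```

View pics/w4.png

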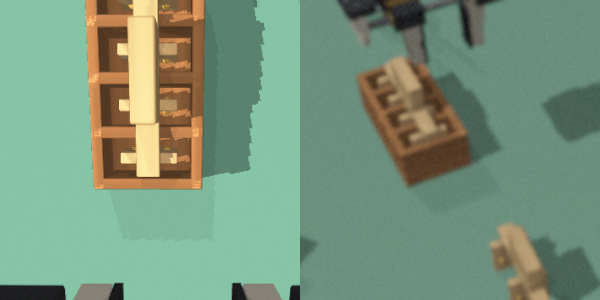

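The comb sits level in the box, each visible tongue is in its own compartment, and comb3 is still standing.

```bash
python3 -c "
from station import *
print(job_done())"
```

```text
the job is handed in; nothing more can be done
None
```

The four-tongue comb was lowered gently into the slotted box and released at about 10 s; the last pictures show it sitting level with its bar on the dividers and the three-tongue comb still standing, and the job is handed in (no verdict was returned).

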